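# Hold the hardness gauge square on the chalk-marked heel

### The job

The shoe on the tilted lasting jack has a chalk cross on its rubber heel. Lift the dial hardness gauge (black knob on top) out of its wooden rest, set its round foot on the cross, square to the heel's tilted face, and press gently until the sprung pin is in and the foot sits flat on the rubber. Finish while still holding it there with that light push, so that I can read the dial; do not knock the shoe out of its tilt, and leave the other things on the bench where they are.

Things in the scene. Friction and masses are not known exactly. Their poses are not given: they have to be found in the camera images.
- gauge_grip (a point): Middle of the black knob (24 mm across, 24 mm high) on top of the dial hardness gauge, which stands upright in its wooden rest. The gauge: 118 mm tall, 240 g; 18 mm foot, stem, round dial case 58 mm across and 22 mm thick, 12 mm neck, knob. This point is on its axis, 106 mm above the foot's face, 25 mm above the case. z: from foot to knob; x: from the dial's face to its back.
- gauge_foot (a point): Centre of the flat round foot face (18 mm across) of the gauge, 106 mm below the knob's middle on the gauge's axis; same axes. In the rest it sits in a round recess 23 mm across and 16 mm deep, 12 mm above the table.
- gauge_pin (a joint): Sprung pin of the gauge, 3.6 mm thick, standing 2.5 mm out of the middle of the foot. 0 m: fully out; 0.0025 m: flush with the foot. The spring yields from about 1 N; pressed on the heel, the pin goes in about 0.002 m (the rubber gives a little) by about 9 N, when the foot sits flat and carries any further push, almost without give. Aim for 9 to 15 N in all.
- gauge_rest: Wooden rest of the gauge, a block 90 x 90 x 28 mm fixed to the bench, with the recess for the foot in its middle. Origin: centre of its underside.
- heel_mark (a point): Centre of the chalk cross (16 mm) on the black rubber heel of the brown shoe clamped sole up on the jack. The heel face is flat, D-shaped, 74 x 64 mm, about 0.2 m above the bench, the cross near its middle. z: straight out of the heel face, which leans towards the toe; x: in the face, from toe to heel.
- jack_tilt (a joint): Tilt of the jack's head with the shoe on it, about a level axis across the shoe: 0 rad heel face level, growing as the toe goes down. It is clamped and stays as set.
- jack: Foot of the steel lasting jack, 150 x 120 mm, fixed to the bench; the level tilt axis is 85 mm above its centre. Origin: centre of its underside. The shoe's toe points along its -x and ends 236 mm from the centre, the heel 45 mm behind it.
- hammer: Bystander: shoe hammer lying down, handle 18 mm thick, 230 mm long. Leave alone.
- dye_bottle: Bystander: small amber bottle, 38 mm across, 105 mm tall. Leave alone.
- cream_jar: Bystander: glass jar, 54 mm across, 45 mm tall. Leave alone.
- nail_tin: Bystander: low round tin of brass nails, 68 mm across, 22 mm tall. Leave alone.
- top_lift_a: Bystander: rubber heel piece 74 x 64 x 7 mm lying on the bench. Leave alone.
- top_lift_b: Bystander: a second such heel piece. Leave alone.
- shoe_brush: Bystander: brush 150 x 48 x 40 mm lying bristles down. Leave alone.

How it is judged (in metres and radians):
On the way, in this order (a step that is already met when the one before it is completed fails the run):
1. the gauge is lifted out of its rest, held by the fingers (height (world z) of gauge_foot above 0.05 m and contact force between the fingers and gauge above 2 N), for 0.2 s.
2. the foot rests on the chalk cross, square to the heel's face (distance between gauge_foot and heel_mark below 0.006 m and angle between the z axis of gauge_foot and the z axis of heel_mark, either way round below 0.1 rad and value of joint gauge_pin above 0.0016 m), for 0.2 s.
At the end, for the whole second after the job is handed in: The fingers still hold the gauge; its foot is within 6 mm of the centre of the chalk cross, its axis within 0.1 rad of the heel face's normal, the pin pressed in by more than 1.6 mm, the push on the heel between 5 and 22 N, the gauge at rest (all of step 2 and contact force between gauge and jack_tilt between 5 and 22 N and contact force between the fingers and gauge above 2 N and linear speed of gauge below 0.02 m/s); the arm keeps its last pose, push and grip.
It fails at once if the gauge is rammed on to the shoe (over 45 N) (contact force between gauge and jack_tilt above 45 N).
It fails at once if the shoe's tilt is knocked (cross moved by 6 mm) (distance of heel_mark from where it was at the start of the episode above 0.006 m).
It fails at once if a bystander is displaced by more than 20 mm or the bottle or jar is tipped (distance of any of hammer, dye_bottle, cream_jar, nail_tin, top_lift_a, top_lift_b, shoe_brush from where it was at the start of the episode above 0.02 m or angle between any of dye_bottle, cream_jar's own z axis and vertical above 0.5 rad).
It also fails if it takes over 35 s, if anything falls off the work surface, if the arm or the gripper's body presses on something with over 40 N, if the wrist force passes 120 N, or if a joint passes its speed limit or range.

### The arm

A 6-joint arm with a two-finger parallel gripper is mounted at the origin on the work surface. World frame = base frame: x ahead of the robot, y to its left, z up, the work surface at z = 0. Lengths are in mm, angles in rad, forces in N, time in s.
With the tool pointing down it reaches from about 250 to 725 mm from the base axis. Payload 4 kg.
Tool frame: the origin (TCP) lies on the centre line of the jaws, within the pads' length; the fingertips stand 22 mm ahead of it and the grasp point (between the pads) lies 3 mm ahead of it; z points along the fingers, y is the direction in which the jaws open and shut (so a half turn about z gives the same grasp; the last joint's range is limited). The gripper opens to 85 mm and grips with 20 to 120 N. Pads are 22 mm wide; open, the fingers measure 114 mm over their backs; the gripper's body (76 mm by 85 mm) begins 54 mm behind the grasp point. The pads swing forward as they close: fully open they stand 13 mm farther back than shut.
Start: joints at [1.161, 0.241, 0.005, 1.335, 0, 1.571], TCP at [199.211, 458.601, 253.306] pointing down, gripper open.
Joint ranges: [-2.72, 2.72], [-1.05, 1.87], [-1.09, 1.28], [-1.99, 2.15], [-1.42, 1.44], [-3.14, 3.14]. Speed limits (rad/s): [2.79, 2.79, 3.14, 3.14, 3.14, 3.14].

### API

Orientations are given as a 3x3 rotation matrix whose columns are the frame's x, y, z axes.
In Python, from station import r gives the robot as it stands. The module is installed in compiled form; this text tells all that it offers.
- The arm moves only by the shell command python3 -m inch 'ROWS' [FORCE]. ROWS is a JSON object of lists of equal length, an entry for each row: "offset": the shift along the tool's x, y, z in m, a list of three; "turn": the turn, a rotation vector about the tool's x, y, z in degrees, a list of three; "gripper": the closure in counts, from 0 (fully open) to 255 (shut). A call has 1 to 20 rows; each row is the pose to reach, as a shift and turn from the pose commanded when the call began, along the tool's axes at that moment; what a row does not reach only later rows make up. A row lasts 1/12 s, in which the tool goes at most 41.7 mm and 7.16 degrees, less where a joint would pass 70% of its speed; a pose out of reach is approached as far as the arm can. A call with a gripper value outside its range is refused whole. The fingers move at their own pace and stop on an object; FORCE is the grip in N (left out, the last holds). Time passes only in rows, so rows that repeat a pose let the fingers close. It gives the time, the measured TCP pose, the force and the opening at its end, in the units of the state.
- r.read_state(): the state, without advancing time (a new reading comes with each control period).
- r.read_camera(name): name is "side" or "top"; returns the picture (420x560x3 uint8, blue, green, red); there is no depth.
- r.get_calibration(name): a dict with "camera_matrix" (3x3 intrinsics, pixels), "origin" and "attitude" of the camera in the world. Camera axes: x right, y down, z forward; pixel columns grow to the right and rows downward; lengths in mm; the calibration is good to about 2 mm. A picture is of the moment at which its call begins. get_calibration takes no time and is no camera call.
- r.hand_in(): hands the job in, once; it reports no verdict.
Trained networks look in the newest picture that a camera, given by its name, has taken for a name from the list of things; names that differ only in an ending like _2 or _b are one class to them, and where a whole thing is asked for, a point or a joint stands for the part that bears it (a point fixed in the world has none). Each returns a list of dicts, best first, with "confidence" (0 to 1); they miss things now and then, are a little off and sometimes report something else, mostly with a low value. They report only what shows in the picture. A call takes as long as a camera call.
- r.recognise(camera, name): "centre" ([x, y, z] in mm, in world coordinates, good to about 4 mm: the middle of the surface that is visible of it).
- r.regions_of(camera, name): "pixels" (420x560 bool, what is visible of it).
- r.spot_point(camera, name): "centre" ([x, y, z] in mm, in world coordinates, good to about 4 mm: a listed point, or the origin of a listed thing).
The state is a dict: "clock": time; "joint_pos": joint angles; "joint_vel": joint speeds; "effort": joint torques, N m; "eef_pos": TCP position; "tool_rot": TCP orientation; "contact_force": force on the tool from outside, world axes, zero at the start; "wrist_torque": the same for the moment, N m; "opening": finger opening in mm.
Only numpy, scipy, OpenCV 4.12 (cv2) and the standard library are available. Lean on these libraries where they do the work, as an engineer would, in place of code of your own. Each camera call takes 0.05 s, during which the arm holds its last target.

## Working session

There is one attempt and no reset: what is moved stays moved. The work goes in short steps, Python scripts to look and compute and a shell command to move; the robot and the scene stay as the last step left them, time stands still between calls to the robot, and variables do not carry over. Pictures are saved under pics/ and viewed, and the job is handed in when it is done.

```bash
mkdir -p pics; python3 - <<'E'
from station import r
import cv2, numpy as np
s=r.read_state(); print({k:np.round(v,3).tolist() for k,v in s.items()})
for c in ("side","top"):
    im=r.read_camera(c); cv2.imwrite(f"pics/{c}0.png",im)
    k=r.get_calibration(c); print(c,{a:np.round(b,4).tolist() for a,b in k.items()})
    for n in ["gauge_grip","gauge_foot","heel_mark","gauge_rest","jack"]:
        for d in r.spot_point(c,n)[:2]: print(c,n,np.round(d["centre"],1),round(d["confidence"],2))
print(r.read_state()["clock"])
E
```

```text
{'clock': 0.0, 'joint_pos': [1.161, 0.241, 0.004, 1.335, 0.0, 1.571], 'joint_vel': [-0.001, 0.0, -0.001, 0.001, -0.0, -0.001], 'effort': [-0.0, -37.232, 25.241, 0.017, -0.0, -0.0], 'eef_pos': [198.994, 458.051, 252.417], 'tool_rot': [[-0.917, 0.398, -0.001], [0.398, 0.917, -0.002], [0.0, -0.002, -1.0]], 'contact_force': [0.135, 0.033, 0.773], 'wrist_torque': [-0.0, 0.011, -0.013], 'opening': 85.591}
side {'camera_matrix': [[514.1183, 0.0, 289.5204], [0.0, 514.1183, 218.0976], [0.0, 0.0, 1.0]], 'origin': [-56.9152, -793.7449, 1022.7487], 'attitude': [[0.7892, -0.3965, 0.469], [-0.6141, -0.5102, 0.6022], [0.0005, -0.7632, -0.6461]]}
side gauge_grip [503.5 333.1 117.9] 0.85
side heel_mark [ 560.9 -127.4  198.8] 0.57
side gauge_rest [505.4 332.5  -1.6] 0.58
side jack [584.5 -92.8   2.3] 0.96
top {'camera_matrix': [[417.4665, 0.0, 275.8844], [0.0, 417.4665, 213.2298], [0.0, 0.0, 1.0]], 'origin': [493.6307, 12.3597, 1408.5253], 'attitude': [[-0.0267, -0.9981, 0.0552], [-0.9996, 0.0271, 0.0064], [-0.0078, -0.055, -0.9985]]}
top gauge_grip [508.2 331.7 114.8] 0.44
top gauge_foot [506.5 333.9  12.6] 0.54
top gauge_foot [508.3 328.7 115.6] 0.46
top heel_mark [ 562.6 -133.8  194.2] 0.66
top gauge_rest [506.3 331.7  -2.6] 0.97
top jack [585.4 -96.5   1.3] 0.62
top jack [659.2 348.9   1.5] 0.21
0.6
```

View pics/side0.png

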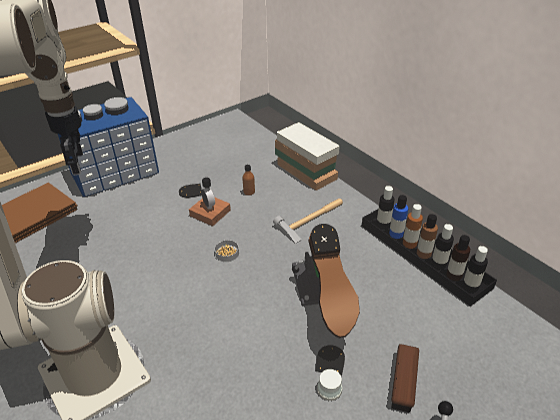

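View pics/top0.png

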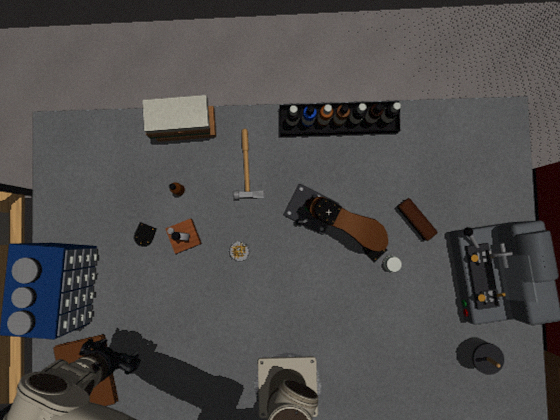

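```bash
python3 - <<'E'
import cv2, numpy as np
a=cv2.imread("pics/side0.png"); b=cv2.imread("pics/top0.png")
def crop(im,x,y,w,h,s): return cv2.resize(im[y:y+h,x:x+w],None,fx=s,fy=s,interpolation=cv2.INTER_CUBIC)
A=crop(a,280,215,100,130,4); B=crop(b,280,170,120,100,4)
o=np.zeros((520,400+380,3),np.uint8)
o[:520,:400]=A; o[:400,400:780]=B[:, :380]
o=np.clip(o.astype(float)*1.6,0,255).astype(np.uint8)
cv2.imwrite("pics/c1.png",o)
A=crop(a,170,160,100,70,4);B=crop(b,130,205,90,60,4)
o=np.zeros((280,760,3),np.uint8);o[:280,:400]=A;o[:240,400:760]=B
cv2.imwrite("pics/c2.png",o)
E
```

```text
(no output)
```

View pics/c1.png

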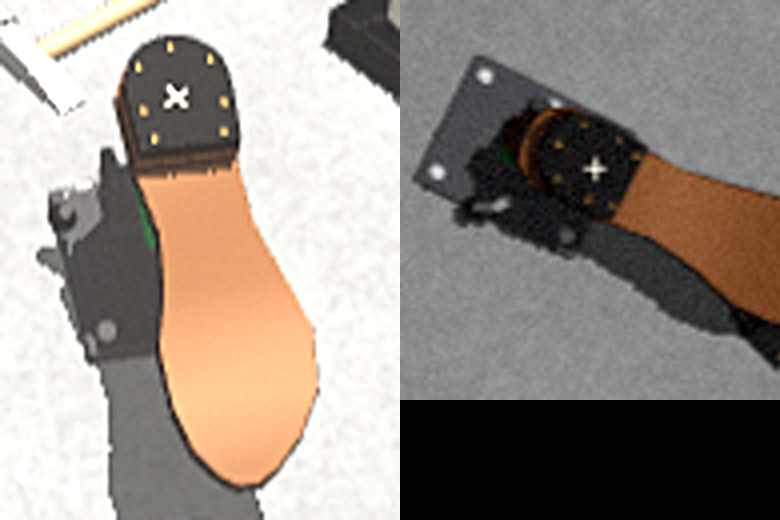

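View pics/c2.png

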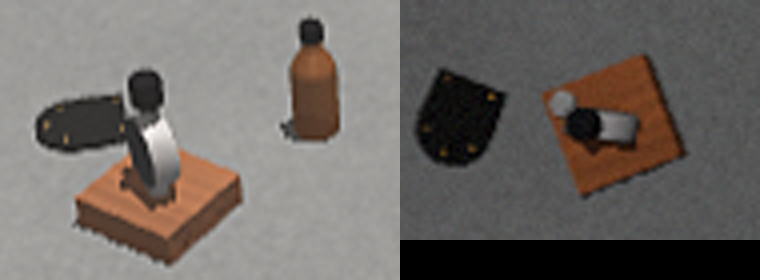

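```bash
cat > h.py <<'E'
import numpy as np, cv2
from scipy.optimize import least_squares
from station import r
C={c:r.get_calibration(c) for c in("side","top")}
def proj(c,P):
    k=C[c]; q=(np.atleast_2d(P)-k["origin"])@np.array(k["attitude"]); q=q@np.array(k["camera_matrix"]).T
    return q[:,:2]/q[:,2:]
def tri(ps,pt):
    f=lambda P:np.r_[proj("side",P)[0]-ps,proj("top",P)[0]-pt]
    s=least_squares(f,[500,0,150.]); return s.x,np.abs(s.fun).max()
E
python3 - <<'E'
from h import *
a=cv2.imread("pics/side0.png").astype(float); b=cv2.imread("pics/top0.png").astype(float)
S=np.array([(155,138),(144,110),(139,67),(170,47),(209,60),(224,102),(224,131)])
T=np.array([(612,205),(588,200),(558,178),(559,145),(584,125),(624,140),(636,157)])-[400,0]
S=(S+.5)/4-.5+[280,215]; T=(T+.5)/4-.5+[280,170]
def ref(im,p,w=2,gold=True):
    x,y=np.round(p).astype(int); pt=im[y-w:y+w+1,x-w:x+w+1]
    v=pt[...,2]-pt[...,0] if gold else pt.sum(2)
    v=np.clip(v-np.median(v)-(8 if gold else 60),0,None); yy,xx=np.mgrid[-w:w+1,-w:w+1]
    return (np.array([x+(v*xx).sum()/v.sum(),y+(v*yy).sum()/v.sum()]) if v.sum()>10 else p)
R=[];
for s,t in zip(S,T):
    s2,t2=ref(a,s),ref(b,t); P,e=tri(s2,t2); R.append(P); print(np.round(s,1),np.round(s2,1),np.round(t,1),np.round(t2,1),np.round(P,1),round(e,2))
s2,t2=ref(a,[323.9,239],4,False),ref(b,[328.5,212],4,False); X,e=tri(s2,t2); print("cross",s2,t2,X,e)
R=np.array(R); A=np.vstack([R,X]); c=A.mean(0); n=np.linalg.svd(A-c)[2][2]; n*=np.sign(n[2]); print("n",n,np.degrees(np.arccos(n[2])),"resid",np.round((A-c)@n,1))
# symmetric axis: mean of sides at front vs. heel
front=(R[0]+R[6])/2; back=R[3]; d=back-front
d2=(R[1]+R[5])/2; print("toe->heel az",np.degrees(np.arctan2(d[1],d[0])), np.degrees(np.arctan2(-n[1],-n[0])))
w=R[6]-R[0]; print("width dir",w,np.degrees(np.arctan2(w[1],w[0])),R[5]-R[1],R[4]-R[2])
print("proj jack",proj("top",[[585,-94.5,0]]))
# knob
E
```

```text
[318.4 249.1] [318.2 249.2] [332.6 220.9] [334.5 222. ] [ 530.3 -149.4  191.9] 0.15
[315.6 242.1] [315.4 242.2] [326.6 219.6] [326.7 219.6] [ 539.  -127.6  193.1] 0.21
[314.4 231.4] [314.1 231.3] [319.1 214.1] [319.1 214. ] [ 554.6 -104.6  203.1] 0.01
[322.1 226.4] [322.1 226.3] [319.4 205.9] [319.4 205.7] [ 578.4 -105.9  207.1] 0.01
[331.9 229.6] [332.1 229.3] [325.6 200.9] [325.4 200.6] [ 593.6 -124.6  202.2] 0.2
[335.6 240.1] [335.6 240. ] [335.6 204.6] [334.3 204.6] [ 581.8 -151.3  193.3] 0.17
[335.6 247.4] [335.5 247.4] [338.6 208.9] [340.3 209.8] [ 566.3 -168.6  191.1] 0.19
cross [323.55793504 238.72599631] [328.34205298 211.72715232] [ 560.82781377 -132.44259956  195.56686286] 0.02898545860585955
n [-0.1052845  -0.21941714  0.96993366] 14.085495626248557 resid [ 1.9 -2.6  0.4  2.  -0.1 -1.7  1.5 -1.5]
toe->heel az 60.417078740182404 64.36657703760049
width dir [ 36.01690803 -19.20041584  -0.85335669] -28.06183245415174 [ 42.83414314 -23.72616078   0.15712922] [ 39.04129583 -20.05790435  -0.85053313]
proj jack [[310.04441886 208.30836852]]
```

```bash
python3 - <<'E'
from h import *
av={c:np.mean([r.read_camera(c).astype(float) for _ in range(6)],0) for c in("side","top")}
np.savez("av.npz",**av); print(r.read_state()["clock"])
A=cv2.resize(av["side"][215:265,300:350],None,fx=8,fy=8,interpolation=cv2.INTER_CUBIC)
B=cv2.resize(av["top"][192:232,306:351],None,fx=8.8,fy=8.8,interpolation=cv2.INTER_CUBIC)*2
o=np.zeros((400,800,3)); o[:,:400]=A; o[:B.shape[0],400:400+B.shape[1]]=B[:,:400]
cv2.imwrite("pics/c3.png",np.clip(o*1.5,0,255))
E
```

```text
1.2[ WARN:0@20.648] global loadsave.cpp:1063 imwrite_ Unsupported depth image for selected encoder is fallbacked to CV_8U.
```

View pics/c3.png

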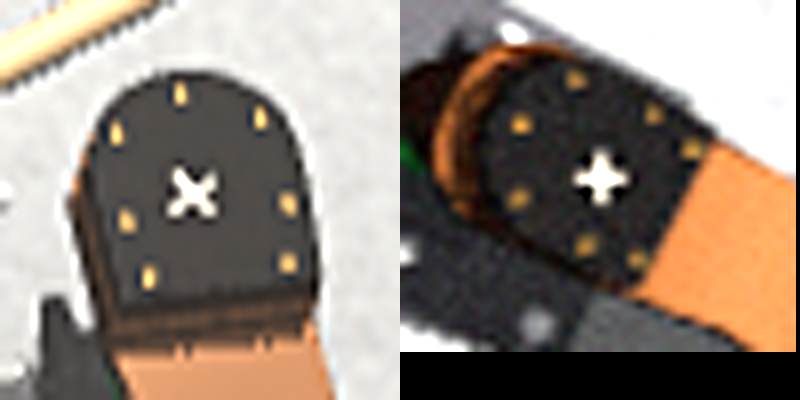

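```bash
python3 - <<'E'
from h import *
av=np.load("av.npz")
S=(np.array([(149,277),(127,220),(116,132),(180,93),(260,117),(288,203),(288,263),(193,193)])+.5)/8-.5+[300,215]
T=(np.array([(637,258),(586,245),(518,197),(520,123),(576,79),(653,113),(692,149),(600,178)])-[400,0]+.5)/8.8-.5+[306,192]
R=[]
for s,t in zip(S,T):
    P,e=tri(s,t);R.append(P);print(np.round(P,1),round(e,2))
R=np.array(R);c=R.mean(0);n=np.linalg.svd(R-c)[2][2];n*=np.sign(n[2]);print("free n",n,np.round((R-c)@n,1))
def frame(yaw,t):
    x0=np.array([np.cos(yaw),np.sin(yaw),0]);z=np.array([0,0,1.])
    x=np.cos(t)*x0+np.sin(t)*z; nn=-np.sin(t)*x0+np.cos(t)*z
    return x,np.cross(nn,x),nn
def model(p):
    x,y,nn=frame(p[3],p[4]); o=p[:3]; q=p[5:]  # origin=cross; ysym offset q0; pairs (u,v); back u
    m=q[0]; U=[(q[1],m+q[2]),(q[3],m+q[4]),(q[5],m+q[6]),(q[7],m+q[8]) ,(q[5],m-q[6]),(q[3],m-q[4]),(q[1],m-q[2]),(0,0)]
    return np.array([o+u*x+v*y for u,v in U])
def f(p):
    P=model(p); return np.r_[(proj("side",P)-S).ravel(),(proj("top",P)-T).ravel(),p[13]/.5]
p0=np.r_[R[7],1.07,.24,0,-25,20,0,22,20,20,30,0]
s=least_squares(f,p0,loss="soft_l1",f_scale=.4)
p=s.x;J=s.jac;cov=np.linalg.pinv(J.T@J)*.09
print(np.round(p,2));print("sd",np.round(np.sqrt(np.diag(cov))[:5],3)); print("rms px",np.sqrt(np.mean(s.fun**2)),np.round(s.fun[:32].reshape(2,8,2),1).tolist())
print(frame(p[3],p[4]))
E
```

```text
[ 534.2 -144.7  186.2] 0.05
[ 539.3 -127.5  193.4] 0.16
[ 554.7 -104.2  203.5] 0.03
[ 578.8 -105.4  206.8] 0.03
[ 593.5 -124.9  202.8] 0.11
[ 582.2 -151.1  193.1] 0.08
[ 570.5 -164.7  185.6] 0.12
[ 560.9 -132.5  195.6] 0.06
free n [-0.15664254 -0.31142998  0.9372697 ] [-0.4  0.3  0.  -0.3 -0.2  0.5 -0.4  0.5]
[ 5.6109e+02 -1.3231e+02  1.9518e+02  1.0700e+00  3.5000e-01 -2.9300e+00
 -2.5680e+01  2.0690e+01 -6.5700e+00  2.4490e+01  2.3180e+01  2.1910e+01
  3.4170e+01  2.0000e-02]
sd [0.614 0.588 0.482 0.008 0.022]
rms px 0.09608380312303565 [[[0.1, 0.0], [-0.2, 0.2], [0.0, 0.0], [0.1, -0.0], [-0.1, -0.0], [-0.1, 0.0], [-0.1, -0.2], [-0.1, 0.1]], [[0.1, 0.1], [0.0, -0.1], [-0.1, 0.0], [0.0, -0.0], [0.1, -0.1], [-0.0, -0.1], [0.1, -0.1], [-0.0, -0.1]]]
(array([0.4480688 , 0.82423402, 0.34622626]), array([-0.87857284,  0.47760838,  0.        ]), array([-0.16536056, -0.30418499,  0.93815104]))
```

```bash
python3 - <<'E'
from h import *
av=np.load("av.npz")
A=cv2.resize(av["side"][170:226,182:237],None,fx=7,fy=7,interpolation=cv2.INTER_CUBIC)
B=cv2.resize(av["top"][214:260,158:208],None,fx=8,fy=8,interpolation=cv2.INTER_CUBIC)*1.8
o=np.zeros((400,800,3)); o[:392,:385]=A; o[:368,400:]=B
cv2.imwrite("pics/c4.png",np.clip(o*1.2,0,255).astype(np.uint8))
print(proj("side",[[506,332.5,118],[506,332.5,12]]),proj("top",[[506,332.5,118],[506,332.5,12]]))
E
```

```text
[[206.06119963 181.99409101]
 [209.62720188 209.61798753]] [[175.58909637 234.98281885]
 [183.43548304 235.07674493]]
```

View pics/c4.png

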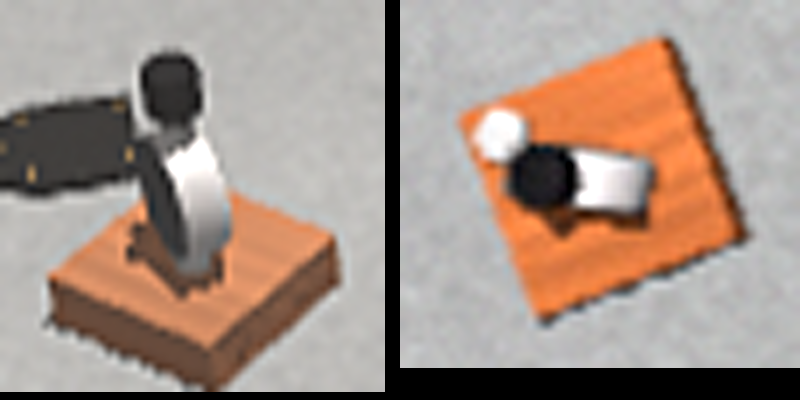

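```bash
python3 - <<'E'
from h import *
print(tri([206.15,182.1],[175.45,235.6]))
s=r.read_state();R=np.array(s["tool_rot"]);p=np.array(s["eef_pos"])
print(s["clock"])
# gauge target & deltas in tool frame
g=np.array([506.,332.,118.])
print("to above(+70)", R.T@(g+[0,0,73]-p), "final TCP z",g[2]+3)
n=np.array([-0.165,-0.304,0.938]); h=np.array([561.,-132.3,195.3])
print("final grip",h+106*n)
E
```

```text
(array([505.04678808, 332.34242066, 118.15963238]), np.float64(0.34488272012197285))
1.2
to above(+70) [-331.814003      6.12441132   62.30004432] final TCP z 121.0
final grip [ 543.51  -164.524  294.728]
```

```bash
python3 -m inch '{"offset":[[-0.033,0,0.0],[-0.07,0.001,0],[-0.11,0.002,0.005],[-0.15,0.003,0.01],[-0.19,0.004,0.02],[-0.23,0.005,0.03],[-0.27,0.006,0.04],[-0.305,0.0065,0.05],[-0.331,0.0065,0.06],[-0.331,0.0065,0.06],[-0.331,0.0065,0.06]],"turn":[[0,0,0],[0,0,0],[0,0,0],[0,0,0],[0,0,0],[0,0,0],[0,0,0],[0,0,0],[0,0,0],[0,0,0],[0,0,0]],"gripper":[0,0,0,0,0,0,0,0,0,0,0]}' 60
python3 - <<'E'
from h import *
s=r.read_state();R=np.array(s["tool_rot"]);p=np.array(s["eef_pos"])
print(s["clock"],np.round(s["joint_pos"],2),p,np.round(R,3).tolist(),s["contact_force"])
print(R.T@(np.array([505.3,332.3,121])-p))
im=r.read_camera("side");cv2.imwrite("pics/s1.png",im[80:260,120:320].repeat(3,0).repeat(3,1))
E
```

```text
clock: 2.12
eef_pos: [506.1, 331.3, 191.8]
tool_rot: [[-0.916, 0.401, -0.002], [0.401, 0.916, -0.001], [0.002, -0.002, -1.0]]
contact_force: [0.1, 0.2, 0.4]
opening: 85.3
2.1167 [0.58 0.48 0.19 1.29 0.   0.99] [506.10061707 331.33090697 191.84400639] [[-0.916, 0.401, -0.002], [0.401, 0.916, -0.001], [0.002, -0.002, -1.0]] [0.13634184 0.24455219 0.37316375]
[ 1.00540896  0.70939251 70.84447251]
```

View pics/s1.png

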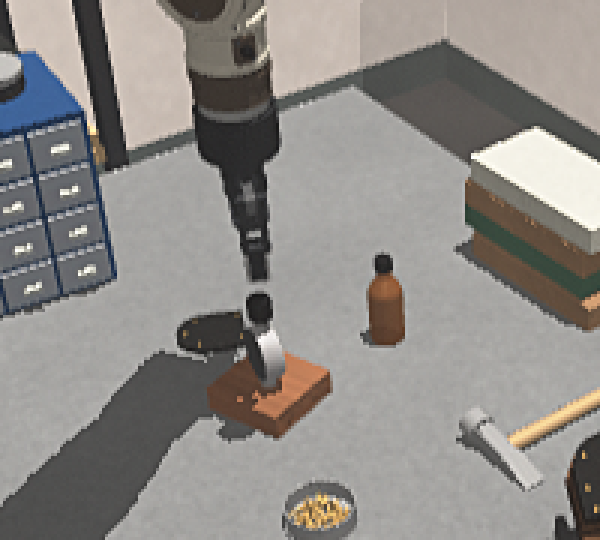

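```bash
python3 -m inch '{"offset":[[0.0005,0.0005,0.02],[0.001,0.0007,0.04],[0.001,0.0007,0.058],[0.001,0.0007,0.069],[0.001,0.0007,0.069],[0.001,0.0007,0.069],[0.001,0.0007,0.069],[0.001,0.0007,0.069],[0.001,0.0007,0.069],[0.001,0.0007,0.069],[0.001,0.0007,0.069],[0.001,0.0007,0.069],[0.001,0.0007,0.069],[0.001,0.0007,0.069],[0.001,0.0007,0.069],[0.001,0.0007,0.069]],"turn":[[0,0,0],[0,0,0],[0,0,0],[0,0,0],[0,0,0],[0,0,0],[0,0,0],[0,0,0],[0,0,0],[0,0,0],[0,0,0],[0,0,0],[0,0,0],[0,0,0],[0,0,0],[0,0,0]],"gripper":[0,0,0,0,0,60,100,140,160,180,200,220,240,255,255,255]}' 80
python3 - <<'E'
from h import *
for c,(x,y,w,h) in {"side":(150,110,130,110),"top":(120,180,120,110)}.items():
    im=r.read_camera(c);cv2.imwrite(f"pics/{c}2.png",cv2.resize(im[y:y+h,x:x+w],None,fx=5,fy=5))
E
```

```text
clock: 3.5
eef_pos: [505.4, 334.0, 125.5]
tool_rot: [[-0.917, 0.399, 0.002], [0.399, 0.917, 0.001], [-0.001, 0.002, -1.0]]
contact_force: [-0.7, -1.5, 5.8]
opening: 21.4
```

View pics/side2.png

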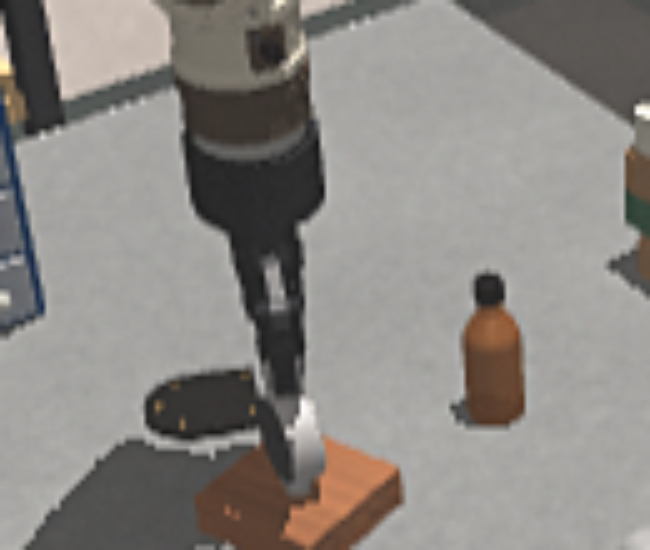

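```bash
python3 -m inch '{"offset":[[0,0,-0.005],[0,0,-0.015],[0,0,-0.03],[0,0,-0.05],[0,0,-0.075],[0,0,-0.1],[0,0,-0.12],[0,0,-0.13],[0,0,-0.13],[0,0,-0.13]],"turn":[[0,0,0],[0,0,0],[0,0,0],[0,0,0],[0,0,0],[0,0,0],[0,0,0],[0,0,0],[0,0,0],[0,0,0]],"gripper":[255,255,255,255,255,255,255,255,255,255]}' 80
python3 - <<'E'
from h import *
print(r.read_state()["joint_pos"])
for c,(x,y,w,h) in {"side":(150,70,130,110),"top":(120,180,120,110)}.items():
    im=r.read_camera(c);cv2.imwrite(f"pics/{c}3.png",cv2.resize(im[y:y+h,x:x+w],None,fx=5,fy=5))
    for n in ("gauge_grip","gauge_foot"):
        for d in r.spot_point(c,n)[:2]: print(c,n,np.round(d["centre"],1),round(d["confidence"],2))
E
```

```text
clock: 4.43
eef_pos: [504.7, 333.7, 253.9]
tool_rot: [[-0.917, 0.398, -0.0], [0.398, 0.917, -0.0], [0.0, -0.0, -1.0]]
contact_force: [0.1, 0.3, -4.1]
opening: 22.1
[5.84117278e-01 4.54296194e-01 3.13161226e-01 1.42991603e+00
 4.22075833e-05 9.93990242e-01]
side gauge_grip [502.9 331.2 245.4] 0.76
side gauge_grip [667.  345.3  -3.3] 0.6
side gauge_foot [506.  328.5 141.5] 0.61
top gauge_grip [505.6 329.2 245. ] 0.37
```

View pics/side3.png

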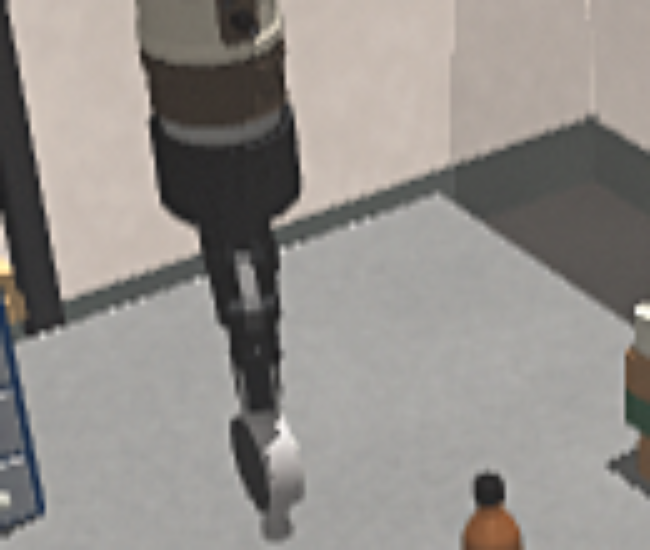

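View pics/top3.png

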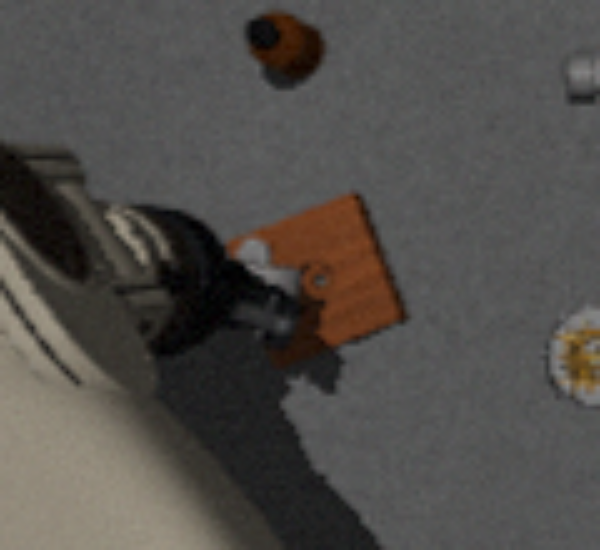

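```bash
python3 - <<'E'
from h import *
im=r.read_camera("side"); big=cv2.resize(im[115:185,175:235],None,fx=8,fy=8,interpolation=cv2.INTER_CUBIC)
for z in (251,252-25-29,145,142):
    u=(proj("side",[[504.7,333.7,z]])[0]-[175,115]+.5)*8; print(z,u); cv2.circle(big,tuple(int(v) for v in u),3,(0,0,255),1)
cv2.imwrite("pics/s4.png",big)
im=r.read_camera("top"); big=cv2.resize(im[205:265,150:210],None,fx=8,fy=8,interpolation=cv2.INTER_CUBIC)
for z in (251,252-25-29,145):
    u=(proj("top",[[504.7,333.7,z]])[0]-[150,205]+.5)*8; cv2.circle(big,tuple(int(v) for v in u),3,(0,0,255),1)
cv2.imwrite("pics/t4.png",np.clip(big*1.6,0,255).astype(np.uint8))
E
```

```text
251 [207.88203873 232.72370782]
198 [224.34250973 359.3445118 ]
145 [240.05610097 480.22000537]
142 [240.92425569 486.89821331]
```

View pics/s4.png

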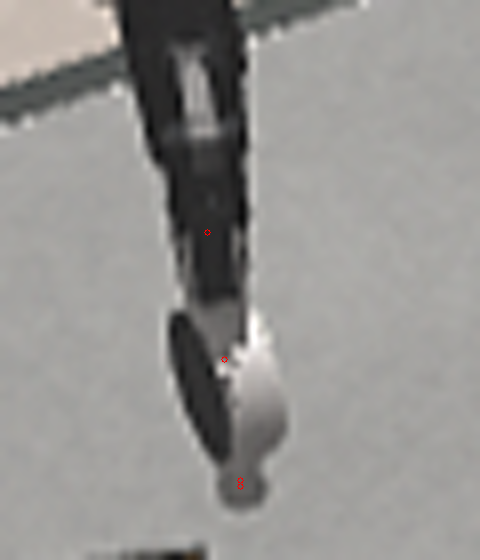

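View pics/t4.png

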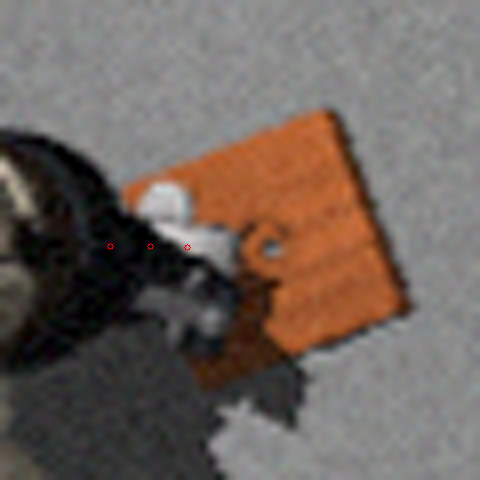

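```bash
cat >> h.py <<'E'
from scipy.spatial.transform import Rotation as Ro
H=np.array([561.,-132.3,195.3]); N=np.array([-0.1654,-0.3042,0.9382]); XH=np.array([0.4481,0.8242,0.3462])
N/=np.linalg.norm(N)
RT=np.c_[np.cross(XH,-N),XH,-N]
def delta(off,L=113.5):
    s=r.read_state();R=np.array(s["tool_rot"]);p=np.array(s["eef_pos"])
    return R.T@(H+(L+off)*N-p), np.degrees(Ro.from_matrix(R.T@RT).as_rotvec())
E
python3 -c "
from h import *
print(delta(25), H+138.5*N, r.read_state()['clock'])"
```

```text
(array([-233.14818194, -452.60806273,  -71.37568325]), array([-20.32134545,  -0.93681294,   4.98963275])) [ 538.0934061  -174.42929786  325.23329141] 4.8333
```

```bash
python3 -m inch '{"offset":[[-0.005,-0.01,-0.02],[-0.012,-0.025,-0.05],[-0.025,-0.05,-0.08],[-0.04,-0.08,-0.1],[-0.058,-0.112,-0.11],[-0.075,-0.145,-0.12],[-0.093,-0.18,-0.12],[-0.11,-0.215,-0.12],[-0.128,-0.25,-0.12],[-0.146,-0.285,-0.12],[-0.164,-0.32,-0.12],[-0.182,-0.355,-0.12],[-0.2,-0.388,-0.115],[-0.215,-0.417,-0.105],[-0.226,-0.438,-0.09],[-0.233,-0.45,-0.08],[-0.233,-0.4525,-0.0715],[-0.233,-0.4525,-0.0715],[-0.233,-0.4525,-0.0715]],"turn":[[0,0,0],[0,0,0],[-1,0,0.2],[-2,0,0.5],[-3.5,-0.1,0.8],[-5,-0.2,1.2],[-6.5,-0.3,1.6],[-8,-0.3,2],[-9.5,-0.4,2.4],[-11,-0.5,2.8],[-12.5,-0.6,3.2],[-14,-0.6,3.5],[-15.5,-0.7,3.9],[-17,-0.8,4.2],[-18.5,-0.8,4.5],[-19.5,-0.9,4.8],[-20.3,-0.9,5],[-20.3,-0.9,5],[-20.3,-0.9,5]],"gripper":[255,255,255,255,255,255,255,255,255,255,255,255,255,255,255,255,255,255,255]}'
python3 - <<'E'
from h import *
print(r.read_state()["joint_pos"],delta(25))
s=r.read_state();R=np.array(s["tool_rot"]);p=np.array(s["eef_pos"]); print(p+R[:,2]*113.5, s["contact_force"])
for c,(x,y,w,h) in {"side":(280,150,100,120),"top":(290,170,90,80)}.items():
    im=r.read_camera(c); big=cv2.resize(im[y:y+h,x:x+w],None,fx=5 if c=="side" else 7,fy=5 if c=="side" else 7,interpolation=cv2.INTER_CUBIC)
    k=5 if c=="side" else 7
    for L in (10,60,113.5):
        u=(proj(c,p+R[:,2]*L)[0]-[x,y]+.5)*k; cv2.circle(big,tuple(int(v) for v in u),3,(0,0,255),1)
    u=(proj(c,H)[0]-[x,y]+.5)*k; cv2.circle(big,tuple(int(v) for v in u),3,(0,255,0),1)
    cv2.imwrite(f"pics/{c}5.png",np.clip(big*(1.5 if c=="top" else 1.2),0,255).astype(np.uint8))
E
```

```text
clock: 6.42
eef_pos: [537.7, -173.7, 325.4]
tool_rot: [[-0.878, 0.449, 0.164], [0.478, 0.824, 0.306], [0.002, 0.347, -0.938]]
contact_force: [0.3, 1.2, -2.6]
opening: 21.2
[-0.4862678   0.33974111  0.28092791  1.50932235  0.35452508  0.01265181] (array([-0.68625458, -0.48214229, -0.01182389]), array([ 0.05662703, -0.09060318, -0.04275981]))
[ 556.37240301 -138.99935895  218.94954257] [ 0.25672377  1.22032868 -2.64871739]
```

View pics/side5.png

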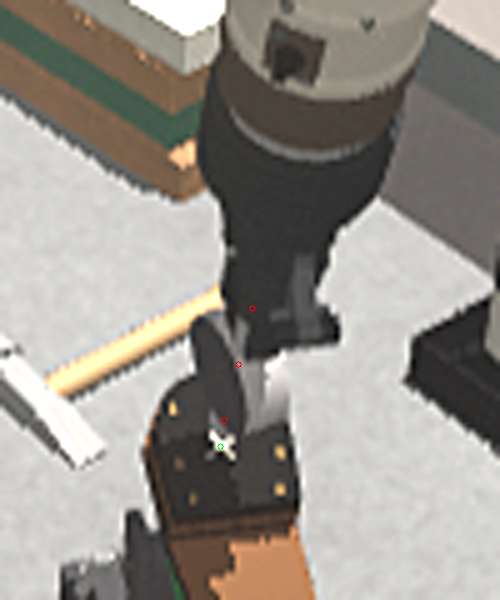

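View pics/top5.png

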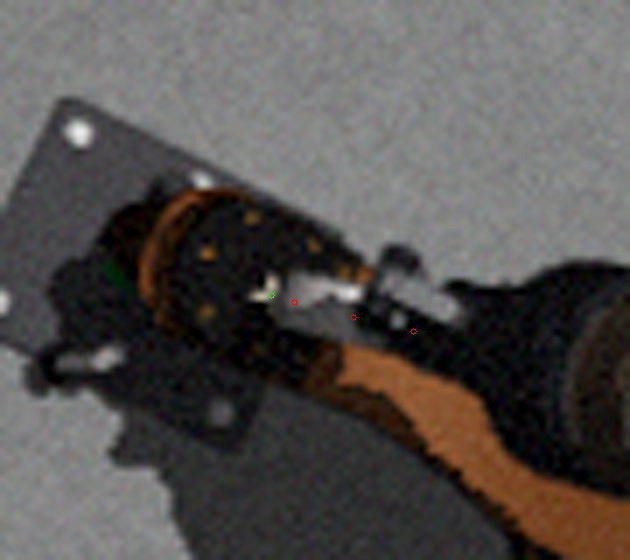

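```bash
python3 -m inch '{"offset":[[-0.0005,-0.0004,0.006],[-0.0007,-0.0005,0.012],[-0.0007,-0.0005,0.017],[-0.0007,-0.0005,0.019],[-0.0007,-0.0005,0.019],[-0.0007,-0.0005,0.019]],"turn":[[0,0,0],[0,0,0],[0,0,0],[0,0,0],[0,0,0],[0,0,0]],"gripper":[255,255,255,255,255,255]}'
python3 - <<'E'
from h import *
print(delta(0))
s=r.read_state();R=np.array(s["tool_rot"]);p=np.array(s["eef_pos"]); print(s["contact_force"],R.T@s["contact_force"])
for c,(x,y,w,h) in {"side":(300,200,60,60),"top":(310,190,50,50)}.items():
    im=np.mean([r.read_camera(c).astype(float) for _ in range(3)],0); k=10
    big=cv2.resize(im[y:y+h,x:x+w],None,fx=k,fy=k,interpolation=cv2.INTER_CUBIC)
    for L in (60,113.5):
        u=(proj(c,p+R[:,2]*L)[0]-[x,y]+.5)*k; print(c,u);cv2.circle(big,tuple(int(v) for v in u),3,(0,0,255),1)
    ring=(p+R[:,2]*113.5)+9*np.array([np.cos(t)*R[:,0]+np.sin(t)*R[:,1] for t in np.arange(0,6.3,.3)])
    for q in proj(c,ring): cv2.circle(big,tuple(int(v) for v in (q-[x,y]+.5)*k),1,(255,0,255),-1)
    u=(proj(c,H)[0]-[x,y]+.5)*k; print("H",u);cv2.circle(big,tuple(int(v) for v in u),3,(0,255,0),1)
    cv2.imwrite(f"pics/{c}6.png",np.clip(big*(2.2 if c=="top" else 1.5),0,255).astype(np.uint8))
    for d in r.spot_point(c,"gauge_foot")[:2]: print(c,np.round(d["centre"],1),d["confidence"])
print(p+R[:,2]*113.5)
E
```

```text
clock: 7.02
eef_pos: [541.7, -168.7, 307.6]
tool_rot: [[-0.879, 0.448, 0.165], [0.477, 0.824, 0.305], [0.0, 0.347, -0.938]]
contact_force: [0.4, 0.0, -3.1]
opening: 21.3
(array([ 0.43280259, -0.20766694,  6.15762462]), array([ 0.05604809, -0.03188084,  0.01624481]))
[ 0.40363524  0.03639604 -3.0892104 ] [-0.33860737 -0.86169284  2.97494495]
side [272.40535196 270.65180308]
side [245.24485081 379.1346318 ]
H [240.97643905 392.43774134]
side [ 567.1 -138.2  201.8] 0.8
side [ 541.2 -440.3   -0.6] 0.28
top [277.87008893 242.23016513]
top [196.25316878 222.57832954]
H [187.59770376 222.03753843]
top [ 560.8 -136.1  203.8] 0.59
[ 560.44866054 -134.0948534   201.18447567]
```

View pics/side6.png

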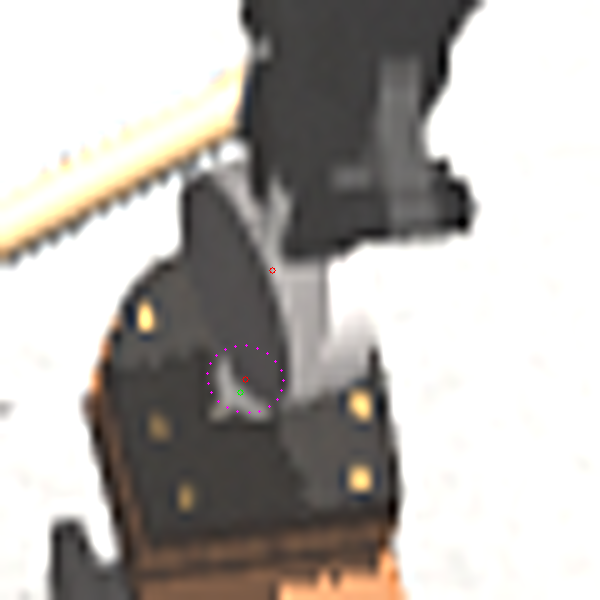

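View pics/top6.png

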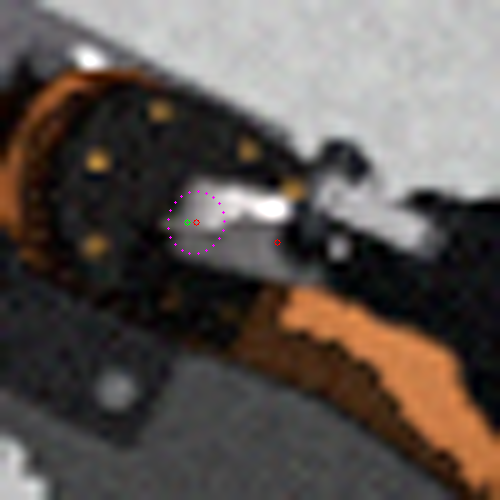

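```bash
python3 - <<'E'
from h import *
ims={c:np.mean([r.read_camera(c).astype(float) for _ in range(4)],0) for c in ("side","top")}
np.savez("near.npz",**ims)
o=np.zeros((600,800,3))
k=9
a=cv2.resize(ims["side"][210:255,315:350],None,fx=12,fy=12,interpolation=cv2.INTER_CUBIC)
b=cv2.resize(ims["top"][200:225,320:350],None,fx=12,fy=12,interpolation=cv2.INTER_CUBIC)
o[:540,:420]=a*2.2; o[:300,430:790]=b*2.5
cv2.imwrite("pics/n1.png",np.clip(o,0,255).astype(np.uint8))
E
```

```text
(no output)
```

View pics/n1.png

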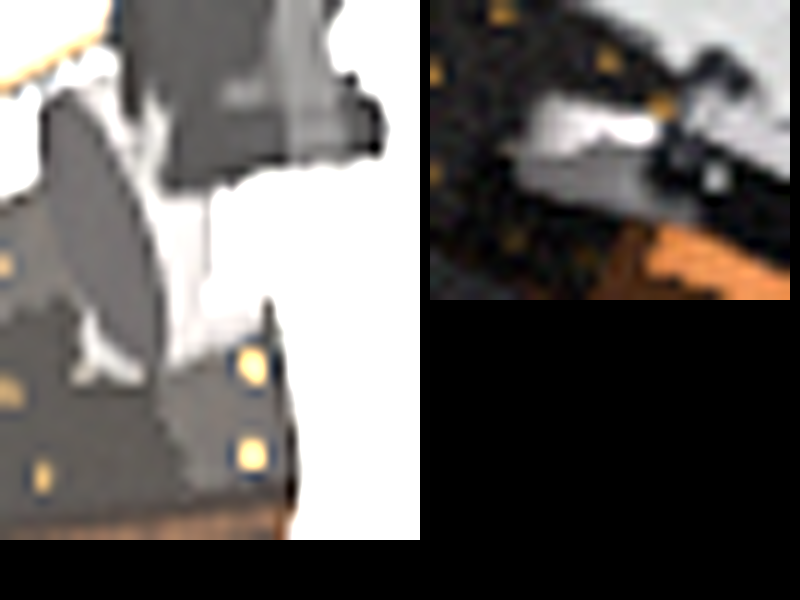

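```bash
python3 - <<'E'
from h import *
E=np.array([(72,95),(100,120),(130,175),(152,240),(163,300),(160,355),(140,365),(115,335),(85,275),(60,205),(45,140),(52,105)])
E=(E+.5)/12-.5+[315,210]
s=r.read_state();R=np.array(s["tool_rot"]);p=np.array(s["eef_pos"])
def outline(q,sgn=1,rad=29,t=np.linspace(0,2*np.pi,120)):
    psi,a,b,L=q
    Q=R@Ro.from_rotvec([a,b,0]).as_matrix()@Ro.from_rotvec([0,0,psi]).as_matrix()
    k=p+R[:,2]*L               # knob middle
    c=k+Q[:,2]*54+11*Q[:,0]    # face centre; Q[:,0] outward normal of dark face
    return c+rad*(np.outer(np.cos(t),Q[:,1])+np.outer(np.sin(t),Q[:,2])), k+Q[:,2]*106, Q
def f(q,fix=False):
    P=proj("side",outline(q)[0]); d=np.linalg.norm(E[:,None]-P[None],axis=2); return d.min(1)
for psi0 in np.arange(0,6.28,.5):
    s0=least_squares(lambda v:f([v[0],0,0,7.5]),[psi0],diff_step=1e-3)
    s1=least_squares(lambda v:np.r_[f(v),(v[3]-7.5)/1.5*.3,v[1]/.1*.1,v[2]/.1*.1],[s0.x[0],0,0,7.5],diff_step=1e-3)
    if s1.cost<3: 
        P,F,Q=outline(s1.x); print(round(psi0,1),s0.x,round(s0.cost,2),np.round(s1.x,3),round(s1.cost,3),"foot",F,"ang to N",np.degrees(np.arccos(-Q[:,2]@N)), "Q0 in tool",R.T@Q[:,0])
        best=s1.x
E
```

```text
0.0 [-0.20403133] 4.86 [-0.211 -0.016 -0.036  7.506] 0.757 foot [ 564.68439022 -134.969671    202.03219943] ang to N 2.302157802514232 Q0 in tool [ 0.97710562 -0.20917336  0.03887316]
0.5 [-0.20403445] 4.86 [-0.211 -0.016 -0.036  7.506] 0.757 foot [ 564.68391596 -134.96965278  202.03246419] ang to N 2.3019250979918833 Q0 in tool [ 0.97710224 -0.20918987  0.03886917]
1.0 [-0.20403555] 4.86 [-0.211 -0.016 -0.036  7.506] 0.757 foot [ 564.68410916 -134.96971067  202.03243082] ang to N 2.3020281419802786 Q0 in tool [ 0.97710311 -0.20918544  0.038871  ]
4.0 [6.0781814] 4.86 [ 6.069 -0.011 -0.04   7.911] 0.653 foot [ 564.81366439 -135.46364295  201.46876279] ang to N 2.374857763140325 Q0 in tool [ 0.97629548 -0.21251786  0.04102792]
4.5 [6.07817928] 4.86 [ 6.069 -0.011 -0.04   7.899] 0.653 foot [ 564.80980569 -135.48184433  201.47512096] ang to N 2.3753884704189656 Q0 in tool [ 0.97631786 -0.21241124  0.04104747]
5.0 [6.07818318] 4.86 [ 6.07  -0.011 -0.04   7.925] 0.653 foot [ 564.82154729 -135.47243824  201.45286448] ang to N 2.379214499169104 Q0 in tool [ 0.97647945 -0.21165499  0.04111013]
5.5 [6.07873353] 4.86 [ 6.069 -0.024 -0.04   8.5  ] 0.746 foot [ 565.55861663 -134.14843635  201.42765044] ang to N 2.7031097580638384 Q0 in tool [ 0.97623106 -0.21220134  0.04408527]
6.0 [6.07817867] 4.86 [ 6.069 -0.011 -0.04   7.899] 0.653 foot [ 564.8100386  -135.48154542  201.47540034] ang to N 2.3754886924547023 Q0 in tool [ 0.97630577 -0.2124665   0.04104905]
```

```bash
python3 - <<'E'
from h import *
E2=(np.array([(72,95),(100,120),(130,175),(152,240),(163,300),(160,355),(140,365),(115,335),(85,275),(60,205),(45,140),(52,105)])+.5)/12-.5+[315,210]
E1=(np.array([(178,309),(195,330),(212,370),(226,415),(232,445),(230,462),(215,455),(195,420),(180,380),(170,340),(167,320)])+.5)/8-.5+[175,115]
s=r.read_state()
poses={"lift":(np.array([[-.917,.398,0],[.398,.917,0],[0,0,-1.]]),np.array([504.7,333.7,253.9]),E1),"now":(np.array(s["tool_rot"]),np.array(s["eef_pos"]),E2)}
t=np.linspace(0,2*np.pi,200)
def out(pose,psi,a,b,sx,sy,L=7.5):
    R,p,_=pose
    Q=R@Ro.from_rotvec([a,b,0]).as_matrix()@Ro.from_rotvec([0,0,psi]).as_matrix()
    k=p+R@[sx,sy,L]; c=k+Q[:,2]*54+11*Q[:,0]
    return c+29*(np.outer(np.cos(t),Q[:,1])+np.outer(np.sin(t),Q[:,2])), k+Q[:,2]*106,Q
def res(pose,*q):
    P=proj("side",out(pose,*q)[0]); return np.linalg.norm(pose[2][:,None]-P[None],axis=2).min(1)
for n,po in poses.items():
    for m,g in {"shift":lambda v:(v[0],0,0,v[1],v[2]),"tilt":lambda v:(v[0],v[1]/54,v[2]/54,0,0)}.items():
        so=min((least_squares(lambda v:np.r_[res(po,*g(v)),v[1:]/10],[p0,0,0],diff_step=1e-3) for p0 in(-.4,-.2,0)),key=lambda z:z.cost)
        P,F,Q=out(po,*g(so.x)); print(n,m,np.round(so.x,2),"cost",round(so.cost,2),"foot in tool",np.round(po[0].T@(F-po[1]),1))
E
```

```text
lift shift [-0.24 -0.61 -4.03] cost 0.61 foot in tool [ -0.6  -4.  113.5]
lift tilt [-0.24  2.83 -0.91] cost 0.67 foot in tool [ -1.8  -5.6 113.3]
now shift [-0.21 -2.02 -0.69] cost 1.22 foot in tool [ -2.   -0.7 113.5]
now tilt [-0.21  0.62 -2.17] cost 0.51 foot in tool [ -4.3  -1.2 113.4]
```

```bash
python3 -m inch '{"offset":[[0.0007,0.0003,0.001],[0.0014,0.0006,0.002],[0.0014,0.0006,0.002],[0.0014,0.0006,0.002],[0.0014,0.0006,0.002]],"turn":[[0,0.5,0],[0,1.1,0],[0,1.1,0],[0,1.1,0],[0,1.1,0]],"gripper":[255,255,255,255,255]}'
python3 - <<'E'
from h import *
print(delta(0))
ims={c:np.mean([r.read_camera(c).astype(float) for _ in range(4)],0) for c in ("side","top")}
for c in ims:
  for n in ("gauge_foot","heel_mark"):
    for d in r.spot_point(c,n)[:1]: print(c,n,np.round(d["centre"],1),d["confidence"])
np.savez("near2.npz",**ims)
s=r.read_state();R=np.array(s["tool_rot"]);p=np.array(s["eef_pos"]); print(R.T@s["contact_force"],s["clock"])
o=np.zeros((600,800,3))
a=cv2.resize(ims["side"][210:255,315:350],None,fx=12,fy=12,interpolation=cv2.INTER_CUBIC)
b=cv2.resize(ims["top"][200:225,320:350],None,fx=12,fy=12,interpolation=cv2.INTER_CUBIC)
o[:540,:420]=a*2.2; o[:300,430:790]=b*2.5
cv2.imwrite("pics/n2.png",np.clip(o,0,255).astype(np.uint8))
E
```

```text
clock: 8.23
eef_pos: [541.2, -167.3, 306.0]
tool_rot: [[-0.882, 0.448, 0.149], [0.472, 0.824, 0.314], [0.018, 0.347, -0.938]]
contact_force: [0.0, 0.2, -3.2]
opening: 21.5
(array([-0.77679395, -0.55307073,  4.27323083]), array([ 0.0567795 , -1.11001674, -0.00544829]))
side gauge_foot [ 560.  -135.8  198.6] 0.9
side heel_mark [ 561.2 -132.6  198.1] 0.69
top gauge_foot [ 562.8 -134.5  195.9] 0.57
top heel_mark [ 563.4 -131.1  197.7] 0.93
[-0.49394579 -1.26962134  2.7824454 ] 8.8333
```

View pics/n2.png

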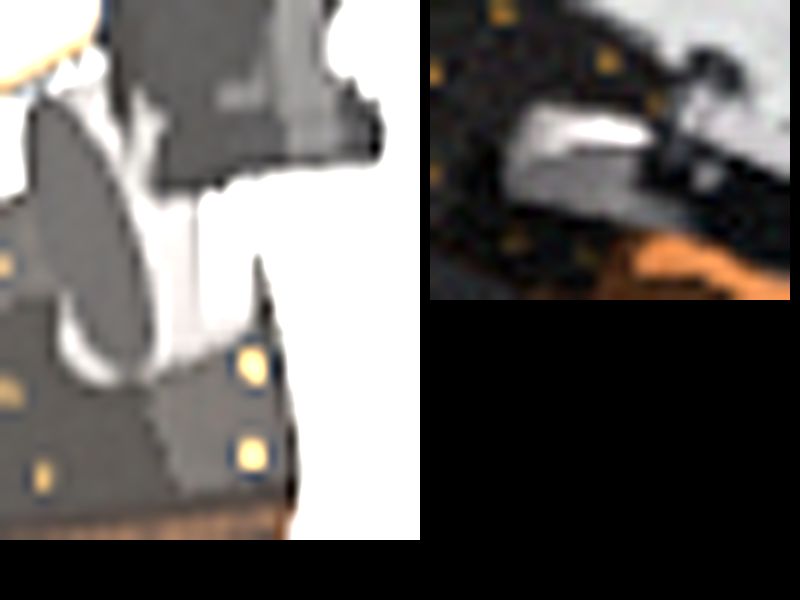

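```bash
python3 - <<'E'
from h import *
s=r.read_state();R=np.array(s["tool_rot"]);p=np.array(s["eef_pos"])
t=np.linspace(0,2*np.pi,200)
E=(np.array([(57,310),(57,335),(65,360),(80,378),(100,387),(118,384)])+.5)/12-.5+[315,210]
D=(np.array([(45,97),(75,118),(105,165),(130,225),(147,290),(153,335),(143,370),(125,375),(100,340),(70,275),(45,210),(30,150),(30,110)])+.5)/12-.5+[315,210]
circ=lambda c,u,v,rad:c+rad*(np.outer(np.cos(t),u)+np.outer(np.sin(t),v))
dd=lambda X,P:np.linalg.norm(X[:,None]-P[None],axis=2).min(1)
for L in (112.5,113.5,114.5):
    f=lambda v:dd(E,proj("side",circ(p+R@[v[0],v[1],L],R[:,0],R[:,1],9)))
    q=least_squares(f,[0,0],diff_step=1e-2); print("foot tool xy",L,q.x,q.cost, "rel to mark",R.T@(H-p)-[*q.x,L])
def g(v):
    psi,a,b=v;Q=R@Ro.from_rotvec([a,b,0]).as_matrix()@Ro.from_rotvec([0,0,psi]).as_matrix()
    c=p+R@[0,0,7.5]+54*Q[:,2]+11*Q[:,0]; return np.r_[dd(D,proj("side",circ(c,Q[:,1],Q[:,2],29))),a*5,b*5]
q=least_squares(g,[-.2,0,0],diff_step=1e-3);print("tilt",q.x,q.cost)
# overlay
ims=np.load("near2.npz")
for c,(x,y,k) in {"side":(310,205,11),"top":(315,195,12)}.items():
    w=50; big=np.clip(cv2.resize(ims[c][y:y+w,x:x+w],None,fx=k,fy=k,interpolation=cv2.INTER_CUBIC)*(1.6 if c=="side" else 2.5),0,255).astype(np.uint8)
    tx=lambda P:[tuple(int(z) for z in (u-[x,y]+.5)*k) for u in proj(c,P)]
    for u in tx(circ(p+R@[0,0,113.5],R[:,0],R[:,1],9)[::8]): cv2.circle(big,u,1,(255,0,255),-1)
    for a in (11,-11):
        nx=R@Ro.from_rotvec([0,0,-.21]).as_matrix()
        for u in tx(circ(p+R@[0,0,61.5]+a*nx[:,0],nx[:,1],nx[:,2],29)[::5]): cv2.circle(big,u,1,(0,255,255) if a>0 else (255,255,0),-1)
    cv2.circle(big,tx(H)[0],3,(0,255,0),1)
    cv2.imwrite(f"pics/{c}7.png",big)
E
```

```text
foot tool xy 112.5 [-0.35774376 -1.37811044] 0.43546093147838133 rel to mark [-2.68046855  0.66117937  5.43250066]
foot tool xy 113.5 [-0.56895105 -0.92477573] 0.43869714993546544 rel to mark [-2.46926126  0.20784467  4.43250066]
foot tool xy 114.5 [-0.66543338 -0.46457974] 0.442758490040192 rel to mark [-2.37277893 -0.25235132  3.43250066]
tilt [-0.21076171  0.02760246 -0.04228098] 0.7326521712584653
```

View pics/side7.png

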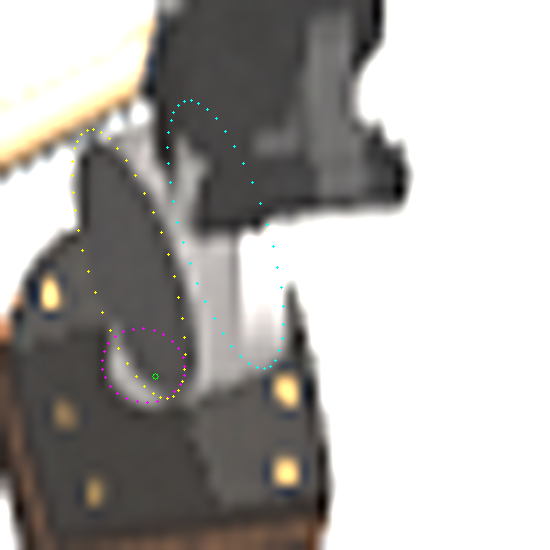

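View pics/top7.png

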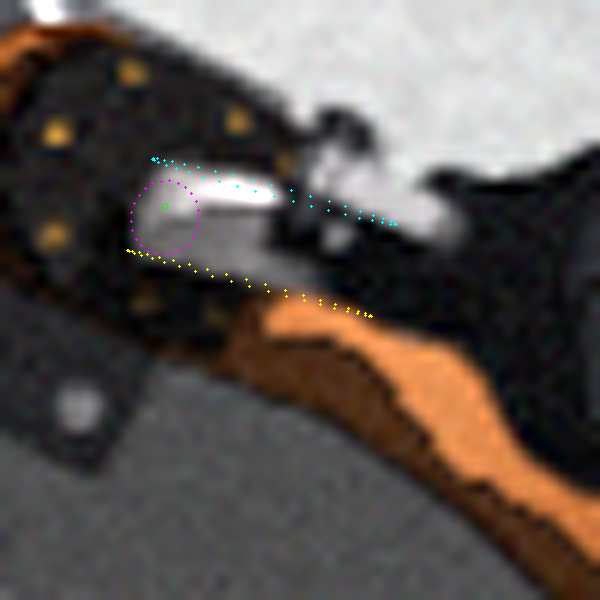

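```bash
python3 -m inch '{"offset":[[-0.0002,0.0001,0],[-0.0003,0.0002,0],[-0.0003,0.0002,0.001],[-0.0003,0.0002,0.0015],[-0.0003,0.0002,0.002],[-0.0003,0.0002,0.002],[-0.0003,0.0002,0.002]],"turn":[[0,-0.5,0],[0,-1.1,0],[0,-1.1,0],[0,-1.1,0],[0,-1.1,0],[0,-1.1,0],[0,-1.1,0]],"gripper":[255,255,255,255,255,255,255]}'
cat > f.py <<'E'
from h import *
s=r.read_state();R=np.array(s["tool_rot"]);p=np.array(s["eef_pos"])
print("F tool",np.round(R.T@s["contact_force"],2),"M",np.round(s["wrist_torque"],3),"delta",*[np.round(v,2) for v in delta(0)],s["clock"])
E
python3 f.py
```

```text
clock: 9.42
eef_pos: [541.7, -166.7, 304.3]
tool_rot: [[-0.879, 0.448, 0.166], [0.478, 0.824, 0.305], [-0.0, 0.347, -0.938]]
contact_force: [0.2, 0.7, -3.5]
opening: 21.7
F tool [ 0.18 -0.56  3.48] M [-0.52   0.252 -0.024] delta [-0.5  -0.81  2.44] [0.06 0.   0.  ] 9.4167
```

```bash
cat > ov.py <<'E'
from h import *
import sys
tag=sys.argv[1]
s=r.read_state();R=np.array(s["tool_rot"]);p=np.array(s["eef_pos"])
t=np.linspace(0,2*np.pi,60)
circ=lambda c,u,v,rad:c+rad*(np.outer(np.cos(t),u)+np.outer(np.sin(t),v))
o=np.zeros((400,800,3),np.uint8)
for c,(x,y,X) in {"side":(310,222,0),"top":(316,200,400)}.items():
    w=28;k=14; im=np.mean([r.read_camera(c).astype(float) for _ in range(3)],0)
    big=np.clip(cv2.resize(im[y:y+w,x:x+w],None,fx=k,fy=k,interpolation=cv2.INTER_CUBIC)*(1.6 if c=="side" else 2.5),0,255).astype(np.uint8)
    tx=lambda P:[tuple(int(z) for z in (u-[x,y]+.5)*k) for u in proj(c,P)]
    for u in tx(circ(p+R@[-.5,-.9,113.5],R[:,0],R[:,1],9)): cv2.circle(big,u,1,(255,0,255),-1)
    cv2.circle(big,tx(H)[0],3,(0,255,0),1)
    o[:392,X:X+392]=big
cv2.imwrite(f"pics/{tag}.png",o)
E
python3 ov.py p8
```

```text
(no output)
```

View pics/p8.png

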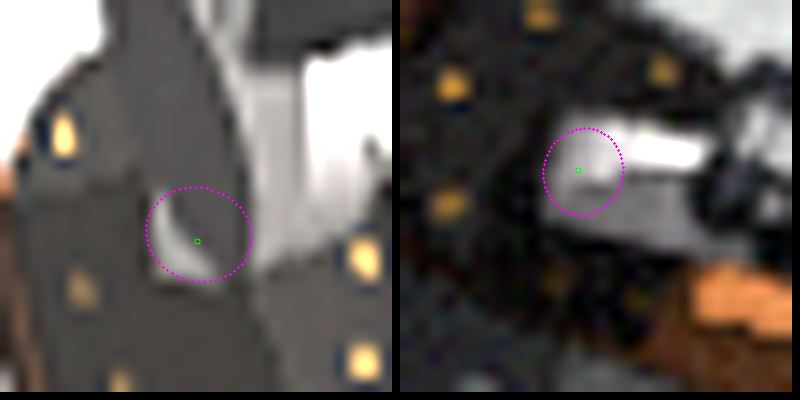

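```bash
python3 -m inch '{"offset":[[0,0,0.0005],[0,0,0.001],[0,0,0.001],[0,0,0.001],[0,0,0.001]],"turn":[[0,0,0],[0,0,0],[0,0,0],[0,0,0],[0,0,0]],"gripper":[255,255,255,255,255]}'; python3 f.py
python3 -m inch '{"offset":[[0,0,0.0005],[0,0,0.001],[0,0,0.001],[0,0,0.001]],"turn":[[0,0,0],[0,0,0],[0,0,0],[0,0,0]],"gripper":[255,255,255,255]}'; python3 f.py
```

```text
clock: 10.13
eef_pos: [542.0, -166.5, 303.7]
tool_rot: [[-0.878, 0.448, 0.166], [0.478, 0.824, 0.305], [-0.001, 0.347, -0.938]]
contact_force: [-0.2, -1.0, 0.2]
opening: 21.9
F tool [-0.31 -0.8  -0.51] M [-0.528  0.361 -0.003] delta [-0.4  -0.84  1.72] [0.06 0.04 0.01] 10.1333
clock: 10.47
eef_pos: [542.2, -166.2, 302.8]
tool_rot: [[-0.878, 0.448, 0.167], [0.478, 0.824, 0.305], [-0.001, 0.347, -0.938]]
contact_force: [-1.5, -0.9, 1.7]
opening: 21.8
F tool [ 0.9  -0.82 -2.15] M [-0.507  0.43  -0.028] delta [-0.34 -0.84  0.83] [0.05 0.05 0.01] 10.4667
```

```bash
python3 -m inch '{"offset":[[0,0,0.0005],[0,0,0.0005],[0,0,0.0005],[0,0,0.0005]],"turn":[[0,0,0],[0,0,0],[0,0,0],[0,0,0]],"gripper":[255,255,255,255]}'; python3 f.py
python3 -m inch '{"offset":[[0,0,0.0005],[0,0,0.0005],[0,0,0.0005],[0,0,0.0005]],"turn":[[0,0,0],[0,0,0],[0,0,0],[0,0,0]],"gripper":[255,255,255,255]}'; python3 f.py
```

```text
clock: 10.8
eef_pos: [542.3, -166.0, 302.3]
tool_rot: [[-0.878, 0.448, 0.167], [0.478, 0.824, 0.305], [-0.001, 0.347, -0.938]]
contact_force: [-1.2, -1.4, 2.9]
opening: 22.0
F tool [ 0.32 -0.69 -3.33] M [-0.498  0.422  0.005] delta [-0.34 -0.85  0.24] [0.06 0.04 0.01] 10.8
clock: 11.13
eef_pos: [542.4, -165.9, 302.0]
tool_rot: [[-0.878, 0.448, 0.167], [0.478, 0.824, 0.304], [-0.001, 0.347, -0.938]]
contact_force: [-2.2, -2.5, 5.4]
opening: 21.8
F tool [ 0.69 -1.15 -6.21] M [-0.57   0.472  0.065] delta [-0.3  -0.87 -0.11] [0.06 0.06 0.01] 11.1333
```

```bash
python3 -m inch '{"offset":[[0,0,0.0004],[0,0,0.0004],[0,0,0.0004],[0,0,0.0004]],"turn":[[0,0,0],[0,0,0],[0,0,0],[0,0,0]],"gripper":[255,255,255,255]}'; python3 f.py
```

```text
clock: 11.47
eef_pos: [542.5, -166.0, 302.0]
tool_rot: [[-0.878, 0.448, 0.167], [0.478, 0.824, 0.304], [-0.002, 0.347, -0.938]]
contact_force: [-1.7, -2.6, 7.4]
opening: 21.3
F tool [ 0.26 -0.29 -8.03] M [-0.523  0.484  0.073] delta [-0.2  -0.89 -0.14] [0.05 0.09 0.01] 11.4667
```

```bash
python3 -m inch '{"offset":[[0,0,0.0003],[0,0,0.0003],[0,0,0.0003],[0,0,0.0003],[0,0,0.0003],[0,0,0.0003]],"turn":[[0,0,0],[0,0,0],[0,0,0],[0,0,0],[0,0,0],[0,0,0]],"gripper":[255,255,255,255,255,255]}'; python3 f.py; python3 ov.py p9; python3 f.py
```

```text
clock: 11.97
eef_pos: [542.5, -166.0, 302.0]
tool_rot: [[-0.878, 0.448, 0.168], [0.478, 0.824, 0.304], [-0.002, 0.347, -0.938]]
contact_force: [-2.0, -3.7, 7.7]
opening: 21.5
F tool [-0.   -1.31 -8.65] M [-0.453  0.575  0.061] delta [-0.14 -0.9  -0.15] [0.05 0.12 0.02] 11.9667
F tool [ 0.09 -1.77 -8.68] M [-0.564  0.603  0.085] delta [-0.13 -0.9  -0.14] [0.05 0.12 0.01] 12.2667
```

View pics/p9.png

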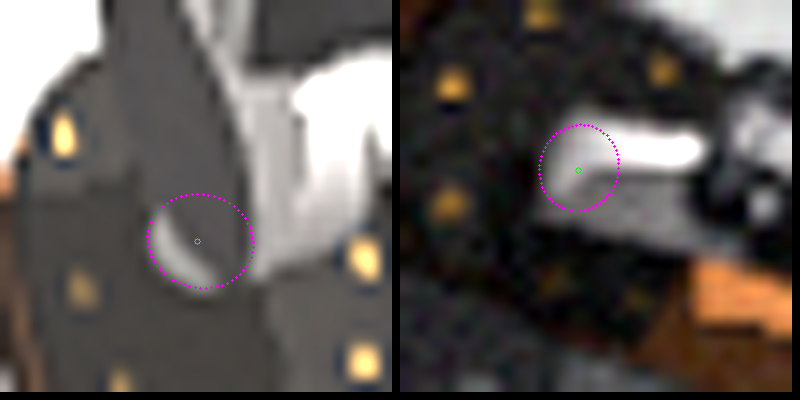

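```bash
python3 -c "
from station import r
print(r.hand_in())"; python3 f.py
```

```text
the job is handed in; nothing more can be done
None
the job is handed in; nothing more can be done
```

I handed the job in with the gauge pressed on the chalk cross and still held, after about 12.3 s. The hand-in gives no verdict, so what follows rests on my own readings.

**What I did:** I found the cross and the heel's tilt, about 20°, from the heel's nails in both pictures. I gripped the black knob with 80 N, lifted the gauge out of its rest, and lined it up with the heel. Then I pressed in small steps until the tool stopped advancing.

**Last checks:**
- **Push:** about 11.7 N. This is the change in the wrist reading from before contact, and that resting value wandered by a few tenths of a newton.
- **Pin:** the tool travelled roughly 2.3 mm after touching, and further push then gave almost no movement. I take that as the foot sitting flat. I had no direct reading of the pin.
- **Position:** the foot covered the cross, within about 1 mm by my overlays in both pictures.
- **Squareness:** the tool's axis was within 0.2° of my measured heel normal.
- **Shoe and bench:** the heel's nails stayed at the same pixels, so the shoe had not moved. I kept clear of the other things on the bench but took no last full picture of them.

**What disagreed:**
- **Tilt in the grip:** a fit of the dial case's outline suggested about 0.04 rad. I corrected for it, then undid that when the foot itself came into view where the untilted model put it.
- **Grip opening:** it read 21–22 mm on the 24 mm knob, though the grip held throughout.
- **Foot position networks:** they differed by a few millimetres between the two cameras.

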